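# Unstack the soldering bench and put each thing in its place

### The arm

A 6-joint arm with a two-finger parallel gripper is mounted at the origin on the work surface. World frame = base frame: x ahead of the robot, y to its left, z up, the work surface at z = 0. Lengths are in m, angles in rad, forces in N, time in s.
With the tool pointing down it reaches from about 0.275 to 0.725 m from the base axis. Payload 5.6 kg.
Tool frame: the origin (TCP) lies at the very end of the fingers, on their centre line; the grasp point (between the pads) lies 19 mm behind it; z points along the fingers, y is the line along which they close (so a half turn about z gives the same grasp; the last joint's range is limited). The gripper opens to 85 mm and grips with 20 to 120 N. Pads are 22 mm wide; open, the fingers measure 114 mm over their backs; the gripper's body (76 mm by 85 mm) begins 54 mm behind the grasp point. The pads swing forward as they close: fully open they stand 13 mm farther back than shut.
Start: joints at [1.528, 0.255, 0.108, 0, -1.424, -0.285], TCP at [0.177, 0.521, 0.231] pointing down, gripper open.
Joint ranges: [-2.95, 2.95], [-1.21, 1.97], [-1.09, 1.5], [-2.87, 1.71], [-2.94, -0.07], [-3.05, 3.05]. Speed limits (rad/s): [2.57, 2.57, 3.14, 3.14, 3.14, 3.14].

### API

Orientations are given as a unit quaternion [w, x, y, z].
In Python, from station import env gives the robot as it stands.
- The arm moves only by the tool step_arm, never from a script. Its argument "plan" is a list of rows, each a list of 4 numbers: the shift along the world's x, y, z in cm, then the turn about the world's z in degrees. In form: [[dx, dy, dz, yaw], ...]. A call has 1 to 5 rows; each row is the pose to reach, as a shift and turn from the pose commanded when the call began; what a row does not reach only later rows make up. A row lasts 1/10 s, in which the tool goes at most 50 mm and 8.59 degrees, less where a joint would pass 70% of its speed; a pose out of reach is approached as far as the arm can. A call with a gripper value outside its range is refused whole. "fingers" is the finger opening in cm, from 0 to 8.54, set as the call begins (left out, the last holds). The fingers move at their own pace and stop on an object; the grip force is fixed at half the most. Time passes only in rows, so rows that repeat a pose let the fingers close. It gives the time, the measured TCP pose, the force, the opening and the grip force at its end, in the units of the state.
- env.get_state(): the state, without advancing time (a new reading comes with each control period).
- env.read_camera(name): name is "side" or "top"; returns the picture (384x512x3 uint8, red, green, blue); there is no depth.
- env.camera_params(name): a dict with "intrinsics" (3x3 intrinsics, pixels), "R" (3x3) and "t" (3): a world point X has camera coordinates R X + t. Camera axes: x right, y down, z forward; pixel columns grow to the right and rows downward; lengths in m; the calibration is good to about 2 mm. A picture is of the moment at which its call begins. camera_params takes no time and is no camera call.
- env.job_done(): hands the job in; it is judged then, once.
The state is a dict: "time": time; "q": joint angles; "joint_vel": joint speeds; "tau": joint torques, N m; "tcp_pos": TCP position; "tcp_rot": TCP orientation; "wrist_force": force on the tool from outside, world axes, zero at the start; "torque": the same for the moment, N m; "gripper_width": finger opening in m; "gripper_force": force on a finger pad.
Only numpy, scipy, OpenCV 4.12 (cv2) and the standard library are available. Lean on these libraries where they do the work, as an engineer would, in place of code of your own. Each camera call takes 0.05 s, during which the arm holds its last target. There are 200 camera calls.

### The job

Take apart the stack on the jeweller's bench and set each piece down flat, upright and centred: the enamel jar in the round wooden jar holder, the steel bench block on the square rubber pad, the soldering brick on the round steel stand. Sort the two clamps too: lay the one that is locked shut flat in the middle of the rimmed steel tray, and the open one flat and lengthwise on the middle of the plywood board. Never tip the jar over, and let go of everything at the end.

Things in the scene. Friction and masses are not known exactly. Their poses are not given: they have to be found in the camera images.
- jar_mid (a point): Centre (half-way up) of the small glass enamel jar with a white screw lid, an upright cylinder 45 mm in diameter and 42 mm high, about 80 g; at the start it stands on top of the stack, on the steel block. Its z axis points up. 
- block_mid (a point): Centre of the square bare-steel bench block, 56 x 56 mm and 24 mm high, about 580 g, sides along its x and y axes; at the start it lies in the middle of the stack, on the brick and under the jar, turned a little against the brick. Its z axis points up. 
- brick_mid (a point): Centre of the pale soldering brick, 92 mm (its x axis) x 62 mm (its y axis) x 26 mm high, about 130 g; at the start it lies on the bench at the bottom of the stack. Its z axis points up. 
- clamp_shut_pivot (a point): Steel locking clamp (hemostat) ratcheted SHUT: jaws together, finger rings side by side. Point: centre of the box joint, a flat-sided block 24 (x) x 12 (y) x 10 mm high, 5 mm above the underside; grip it there, across y. Jaws reach 52 mm along +x, rings 63 mm along -x; arms 5 mm thick, 43 mm wide over the rings; 45 g. Starts flat on the bench, z up.
- clamp_open_pivot (a point): Steel locking clamp (hemostat) with jaws OPEN, an X shape, tips 29 mm apart, rings spread; rigid, stays open. Point: centre of the box joint, a flat-sided block 24 (x) x 12 (y) x 10 mm high, 5 mm above the underside; grip it there, across y. Jaws reach 50 mm along +x, rings 58 mm along -x; arms 5 mm thick, 71 mm wide over the rings; 45 g. Starts flat on the bench, z up.
- cup: Round dark-wood jar holder, fixed: a low cup 84 mm across and 14 mm high, with a round well 62 mm in diameter whose floor lies 4 mm above the bench. Origin: centre of its underside, on the bench. z up.
- pad: Square black rubber pad with rows of grey dimples, fixed, 90 x 90 mm, sides along its x and y axes, flat top 10 mm above the bench. Origin: centre of its underside. z up.
- stand: Round dark-steel soldering stand, fixed (does not turn): a flat disc 120 mm in diameter on a foot, its top 20 mm above the bench. Origin: centre of its underside. z up.
- tray: Shallow oblong steel tray, fixed, 155 mm (its x axis) x 88 mm (y) outside, 12 mm high, walls 4 mm thick, inner floor 147 x 80 mm and 4 mm above the bench. Origin: centre of its underside. z up.
- board: Flat oblong plywood board without a rim, fixed, 135 mm (its x axis) x 95 mm (y), top 10 mm above the bench. Origin: centre of its underside. z up.
There are look-alikes about, which are no part of the job. What is shaped like the part that bears block_mid but green, pink or yellow is not meant.

How it is judged:
At the end, for the whole second after the job is handed in: Each flat on its place and at rest: jar within 12 mm of the holder's centre, block and brick within 15 mm of pad's and stand's, shut clamp's pivot within 25 mm of the tray's centre along each side, open clamp's within 20 mm of the board's and its length within 0.4 rad; all released (horizontal distance between jar_mid and cup below 0.012 m and z of jar_mid in the frame of cup between 0.02 and 0.03 m and angle between each of jar_mid, block_mid, brick_mid, clamp_shut_pivot, clamp_open_pivot's own z axis and vertical below 0.12 rad and horizontal distance between block_mid and pad below 0.015 m and z of block_mid in the frame of pad between 0.017 and 0.027 m and horizontal distance between brick_mid and stand below 0.015 m and z of brick_mid in the frame of stand between 0.028 and 0.038 m and x of clamp_shut_pivot in the frame of tray between -0.025 and 0.025 m and y of clamp_shut_pivot in the frame of tray between -0.025 and 0.025 m and z of clamp_shut_pivot in the frame of tray between 0.003 and 0.014 m and horizontal distance between clamp_open_pivot and board below 0.02 m and z of clamp_open_pivot in the frame of board between 0.01 and 0.02 m and angle between the x axis of clamp_open_pivot and the x axis of board, either way round below 0.4 rad and linear speed of each of jar, block, brick, clamp_shut, clamp_open below 0.02 m/s); the robot touches nothing.
It fails at once if the jar is tipped over (angle between jar_mid's own z axis and vertical above 0.6 rad).
It also fails if it takes over 144 s, if anything falls off the work surface, if the arm or the gripper's body presses on something with over 40 N, if the wrist force passes 120 N, or if a joint passes its speed limit or range.

## Working session

There is one attempt and no reset: what is moved stays moved. The work goes in short steps, Python scripts to look and compute and a tool call to move; the robot and the scene stay as the last step left them, time stands still between calls to the robot, and variables do not carry over. Pictures are saved under pics/ and viewed, at most 14 in all, crops included, and the job is handed in when it is done.

Besides the shell and the picture viewer there is one more tool, called by a JSON object that holds its "op" and its "data". step_arm: Moves the arm, as the interface text tells. Its arguments: {"type":"object","properties":{"plan":{"type":"array"},"fingers":{"type":"number"}},"required":["plan"]}

```bash
mkdir -p pics; ls; python3 - <<'E'
from station import env
import cv2
for n in("top","side"):
    im=env.read_camera(n); cv2.imwrite(f"pics/{n}0.png",cv2.cvtColor(im,cv2.COLOR_RGB2BGR))
    p=env.camera_params(n); print(n,p)
s=env.get_state(); print(s)
E
```

```text
pics
top {'intrinsics': array([[435.47356644,   0.        , 258.99570047],
       [  0.        , 435.47356644, 195.16068954],
       [  0.        ,   0.        ,   1.        ]]), 'R': array([[-0.0236319 , -0.99946815,  0.02247092],
       [-0.98286054,  0.01911683, -0.18335678],
       [ 0.18282969, -0.02641885, -0.98278958]]), 't': array([0.0578435 , 0.52806806, 1.0403717 ])}
side {'intrinsics': array([[470.49430486,   0.        , 251.54108274],
       [  0.        , 470.49430486, 192.32733816],
       [  0.        ,   0.        ,   1.        ]]), 'R': array([[ 0.98588363, -0.1666353 ,  0.01631373],
       [-0.0853036 , -0.58374115, -0.80744632],
       [ 0.14407206,  0.79465649, -0.58971544]]), 't': array([-0.50878899,  0.16252692,  1.19775168])}
{'time': 0.1, 'q': array([ 1.52760711e+00,  2.55691452e-01,  1.07164705e-01, -3.64841364e-04,
       -1.42390958e+00, -2.84593749e-01]), 'joint_vel': array([-3.16615912e-04, -8.02193229e-04,  2.85657444e-03,  1.42915922e-03,
       -4.91498464e-05, -7.90412417e-04]), 'tau': array([-2.31384183e-03, -3.87604558e+01,  2.38473326e+01,  5.37801325e+00,
       -3.80683254e-03, -8.19833375e-07]), 'tcp_pos': array([0.17689971, 0.52032506, 0.23050525]), 'tcp_rot': array([ 8.35758571e-04,  9.86595098e-01, -1.63185196e-01, -8.03860127e-05]), 'wrist_force': array([-0.32591336, -0.71646831,  0.1669687 ]), 'torque': array([-0.03659973,  0.01863513, -0.02053555]), 'gripper_force': 0.0, 'gripper_width': 0.08549548111627452}
```

View pics/top0.png

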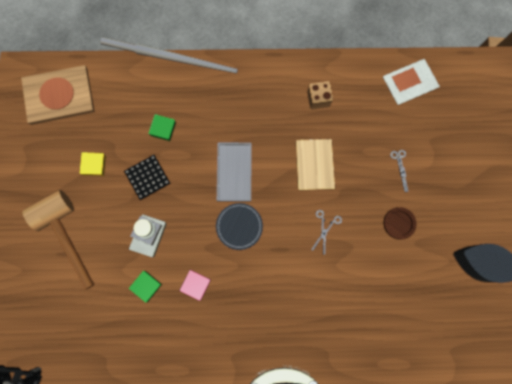

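View pics/side0.png

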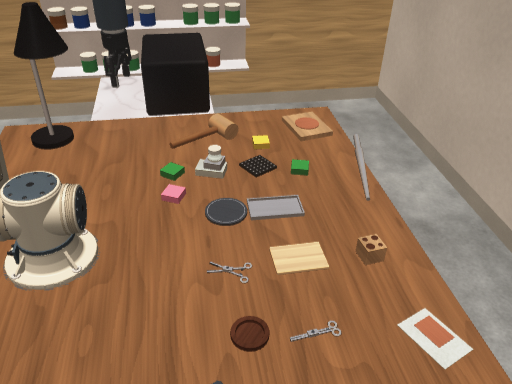

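The top view shows the stack at about (145,232), pad (147,177), tray (234,171), stand (239,227), board (316,164), and cup (400,223). The open clamp is at (325,230) and the shut clamp at (402,170). The green, yellow and pink squares are look-alikes.

```bash
cat > h.py <<'E'
import numpy as np,cv2
from station import env
def cast(cam,uv,z):
    p=env.camera_params(cam);K,R,t=p["intrinsics"],p["R"],p["t"]
    uv=np.atleast_2d(np.float64(uv)); d=(np.linalg.inv(K)@np.c_[uv,np.ones(len(uv))].T).T@R
    c=-R.T@t
    return (c+d*((z-c[2])/d[:,2])[:,None])[:,:2]
def blob(im,box,f,k=0):
    """largest contour of mask f(hsv,rgb) within box x0,y0,x1,y1"""
    x0,y0,x1,y1=box; c=im[y0:y1,x0:x1]; S=4
    c=cv2.resize(c,None,fx=S,fy=S,interpolation=cv2.INTER_CUBIC)
    h=cv2.cvtColor(c,cv2.COLOR_RGB2HSV).astype(int)
    m=f(h,c.astype(int)).astype(np.uint8)*255
    if k: m=cv2.morphologyEx(m,cv2.MORPH_CLOSE,np.ones((k,k)))
    cs,_=cv2.findContours(m,cv2.RETR_EXTERNAL,cv2.CHAIN_APPROX_NONE)
    q=max(cs,key=cv2.contourArea).reshape(-1,2)
    return (q+.5)/S-.5+[x0,y0]
def rect(cam,q,z):
    w=cast(cam,q,z)
    (c,s,a)=cv2.minAreaRect((w*1000).astype(np.float32))
    if s[0]<s[1]: s=s[::-1];a+=90
    return np.round(c,1),np.round(s,1),round((a+90)%180-90,1)
def save(im,n): cv2.imwrite(f"pics/{n}.png",cv2.cvtColor(im,cv2.COLOR_RGB2BGR))
E
python3 - <<'E'
from h import *
im=env.read_camera("top")
sat=lambda h,c:h[...,1]<75
dark=lambda h,c:h[...,2]<75
J={"tray":((208,133,260,206),sat,.012,0),"stand":((208,198,270,255),lambda h,c:c[...,0]-c[...,2]<10,.02,9),
"pad":((118,148,176,205),lambda h,c:c[...,0]-c[...,2]<25,.01,15),"board":((288,130,344,198),lambda h,c:h[...,2]>170,.01,9),
"cup":((378,200,422,246),lambda h,c:h[...,2]<85,.014,9),
"shut":((382,142,420,198),lambda h,c:c[...,0]-c[...,2]<35,.005,0),"open":((305,202,350,260),lambda h,c:c[...,0]-c[...,2]<35,.005,0),
"brick":((122,205,172,262),lambda h,c:c[...,0]-c[...,2]<35,.026,9)}
vis=im.copy()
for n,(b,f,z,k) in J.items():
    q=blob(im,b,f,k); print(n,*rect("top",q,z),'hullmean')
a=cv2.resize(im[205:262,118:176],None,fx=7,fy=7,interpolation=2);b=cv2.resize(im[140:260,300:425],None,fx=3.2,fy=3.325,interpolation=2)
save(np.hstack([a,b[:399]]),"zoom")
E
```

```text
tray [601.  109.8] [158.8  90.6] -1.4 hullmean
stand [456.6  98.4] [115.  114.8] 17.1 hullmean
pad [590.6 335.8] [88.6 86.9] 29.0 hullmean
board [ 617.9 -103.8] [136.6  97.2] 1.0 hullmean
cup [ 456.9 -312.4] [82.6 77.1] -82.3 hullmean
shut [ 597.  -326.3] [113.7  41.5] -1.5 hullmean
open [ 437.8 -118.9] [105.3  69.5] -19.4 hullmean
brick [438.1 330.2] [93.2 74.3] -19.3 hullmean
```

View pics/zoom.png

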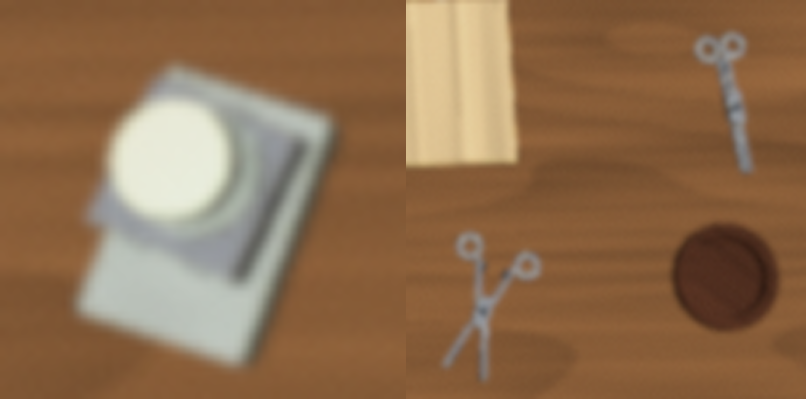

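The zoom shows that the clamp beside the board is open (pivot at 324.1,233.5) and the far-right one is shut (pivot at 402.8,171.6). Jaws point towards the base on both. The block is turned on the brick, with the jar towards its upper left.

```bash
python3 - <<'E'
from h import *
im=env.read_camera("top"); si=env.read_camera("side")
Z=lambda u,v:(118+(u+.5)/7-.5,205+(v+.5)/7-.5)
Y=lambda u,v:(300+(u-406+.5)/3.2-.5,140+(v+.5)/3.325-.5)
q=blob(im,(122,205,172,262),lambda h,c:(c.min(-1)>198)&(c[...,0]>215)); r=rect("top",q,.092); print("jar lid",r, cv2.minEnclosingCircle(cast("top",q,.092).astype(np.float32)))
ql=blob(si,(200,138,230,160),lambda h,c:(c.min(-1)>180)); print("side lid px",np.round([ql.min(0),ql.max(0)],1))
b=cast("top",[Z(303,140),Z(240,280),Z(88,220)],.05); print("block",b.round(4),"c",(b[0]+b[2])/2,"sides",np.linalg.norm(b[1]-b[0]),np.linalg.norm(b[2]-b[1]),np.degrees(np.arctan2(*(b[1]-b[0])[::-1])),np.degrees(np.arctan2(*(b[2]-b[1])[::-1])))
k=cast("top",[Z(172,68),Z(330,118),Z(243,363),Z(78,312)],.026); e=np.roll(k,-1,0)-k
print("brick",k.round(4),"c",k.mean(0),np.linalg.norm(e,axis=1),np.degrees(np.arctan2(e[:,1],e[:,0])))
for n,P in {"open":[Y(483,311),Y(498,255),Y(466,372)],"shut":[Y(735,105),Y(720,47),Y(748,171)]}.items():
    w=cast("top",P,.006); d=w[2]-w[1]; print(n,w.round(4),np.linalg.norm(w-w[0],axis=1),np.degrees(np.arctan2(d[1],d[0])))
# side view cross-check of fixed places
p=env.camera_params("side")
def proj(X): x=p["R"]@X+p["t"]; x=p["intrinsics"]@x; return (x[:2]/x[2]).round(1)
for n,X in dict(tray=(.601,.1098,.012),stand=(.4566,.0984,.02),pad=(.5906,.3358,.01),board=(.6179,-.1038,.01),cup=(.4569,-.3124,.014),lid=(r[0][0]/1e3,r[0][1]/1e3,.092)).items(): print(n,proj(np.array(X)))
E
```

```text
jar lid (array([449.7, 324.4]), array([36. , 34.5]), -1.2) ((0.44989678263664246, 0.32458698749542236), 0.01876124180853367)
side lid px [[208.4 144.6]
 [220.1 150.6]]
block [[0.4602 0.2889]
 [0.4118 0.3098]
 [0.4338 0.3628]] c [0.44698566 0.32585369] sides 0.05272435497876126 0.0574270674229694 156.6359477490147 67.49954439587617
brick [[0.4901 0.341 ]
 [0.4708 0.2842]
 [0.3844 0.3134]
 [0.4036 0.3718]] c [0.43723451 0.32758731] [0.05996778 0.09126762 0.06153064 0.09185346] [-108.73531685  161.33954328   71.79976371  -19.63416921]
open [[ 0.4346 -0.1184]
 [ 0.4779 -0.1328]
 [ 0.3882 -0.1024]] [0.        0.0455921 0.0490621] 161.31536660457311
shut [[ 0.594  -0.3358]
 [ 0.642  -0.3272]
 [ 0.5404 -0.342 ]] [0.         0.04869626 0.05399541] -171.72913037116132
tray [274.2 205.2]
stand [225.1 210. ]
pad [256.9 164.3]
board [297.8 256.1]
cup [248.7 330. ]
lid [213.7 147.6]
```

{"op": "step_arm", "data": {"plan": [[13.7,-9.8,0,0],[13.7,-9.8,0,0],[13.7,-9.8,0,0],[13.7,-9.8,0,0],[13.7,-9.8,0,0]], "fingers": 8.5}}

```text
time: 0.75
tcp_pos: [0.3159, 0.4211, 0.2313]
tcp_rot: [0.0, 0.986, -0.165, 0.0]
wrist_force: [-0.3, 0.2, -0.3]
gripper_width: 0.0851
gripper_force: 0.0
```

{"op": "step_arm", "data": {"plan": [[13.6,-9.8,0,0],[13.6,-9.8,0,0],[13.6,-9.8,0,0],[13.6,-9.8,-3,0],[13.6,-9.8,-6,0]]}}

```text
time: 1.25
tcp_pos: [0.4518, 0.3241, 0.1708]
tcp_rot: [-0.001, 0.986, -0.165, 0.0]
wrist_force: [-1.1, -0.3, -1.1]
gripper_width: 0.0848
gripper_force: 0.0
```

{"op": "step_arm", "data": {"plan": [[0,0,-4,0],[0,0,-7,0],[0,0,-9.5,0],[0,0,-11.5,0],[0,0,-11.5,0]]}}

```text
time: 1.75
tcp_pos: [0.4479, 0.3238, 0.0533]
tcp_rot: [0.003, 0.987, -0.163, -0.002]
wrist_force: [0.1, 0.0, -0.6]
gripper_width: 0.0851
gripper_force: 0.0
```

{"op": "step_arm", "data": {"plan": [[0,0,0,0],[0,0,0,0],[0,0,0,0],[0,0,0,0],[0,0,0,0]], "fingers": 4}}

```text
time: 2.25
tcp_pos: [0.4507, 0.3257, 0.0582]
tcp_rot: [-0.001, 0.987, -0.163, 0.001]
wrist_force: [-2.1, 0.1, 5.2]
gripper_width: 0.0409
gripper_force: 44.7
```

{"op": "step_arm", "data": {"plan": [[0,0,0,0],[0,0,0,0],[0,0,0,0],[0,0,0,0],[0,0,0,0]]}}

```text
time: 2.75
tcp_pos: [0.4507, 0.3256, 0.0582]
tcp_rot: [-0.001, 0.987, -0.163, 0.001]
wrist_force: [-2.5, -0.5, 6.2]
gripper_width: 0.0409
gripper_force: 44.7
```

{"op": "step_arm", "data": {"plan": [[0,0,1,0],[0,0,3,0],[0,0,6,0],[0,0,9,0],[0,0,10,0]]}}

```text
time: 3.25
tcp_pos: [0.4516, 0.3258, 0.1608]
tcp_rot: [-0.003, 0.987, -0.163, 0.002]
wrist_force: [0.3, 0.9, -0.8]
gripper_width: 0.041
gripper_force: 43.9
```

```bash
python3 - <<'E'
from h import *
s=env.get_state();print(s["tcp_pos"],s["wrist_force"],s["gripper_width"])
a=env.read_camera("side")[90:190,170:270];b=env.read_camera("top")[190:290,100:200]
save(cv2.resize(np.hstack([a,b]),None,fx=4,fy=4,interpolation=2),"lift1")
E
```

```text
[0.45156722 0.32579989 0.16082201] [ 0.32006065  0.88981739 -0.75330015] 0.04096075930429555
```

View pics/lift1.png

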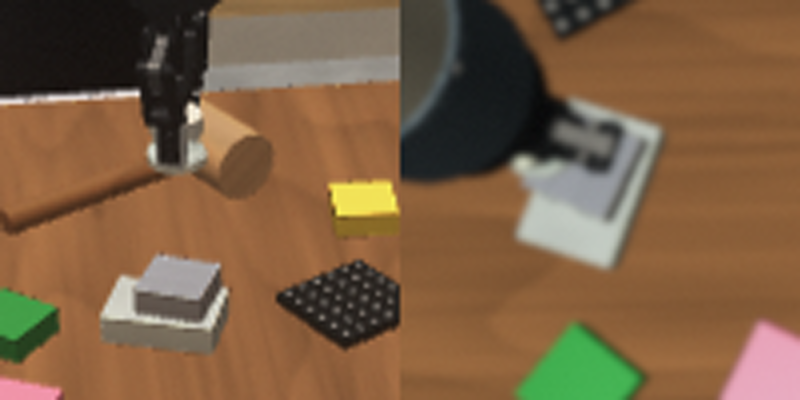

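Jar is held upright and the stack below is undisturbed (side view left, block on brick). Moving the jar to the cup.

{"op": "step_arm", "data": {"plan": [[0,-2,0,0],[0,-6,0,0],[0,-10,0,0],[0,-14,0,0],[0,-18,0,0]]}}

```text
time: 3.85
tcp_pos: [0.4489, 0.1428, 0.1549]
tcp_rot: [0.001, 0.987, -0.163, -0.001]
wrist_force: [0.5, -0.2, -0.2]
gripper_width: 0.0407
gripper_force: 43.9
```

{"op": "step_arm", "data": {"plan": [[0,-4,0,0],[0,-8,0,0],[0,-12,0,0],[0,-16,0,0],[0,-20,0,0]]}}

```text
time: 4.35
tcp_pos: [0.4488, -0.0568, 0.155]
tcp_rot: [0.0, 0.987, -0.163, -0.001]
wrist_force: [1.6, -0.6, -1.1]
gripper_width: 0.0405
gripper_force: 43.9
```

{"op": "step_arm", "data": {"plan": [[0,-4,0,0],[0,-8,0,0],[0,-12,0,0],[0,-16,0,0],[0,-20,0,0]]}}

```text
time: 4.85
tcp_pos: [0.4489, -0.2566, 0.1548]
tcp_rot: [-0.0, 0.987, -0.163, -0.001]
wrist_force: [1.1, 0.0, -0.2]
gripper_width: 0.0407
gripper_force: 43.9
```

{"op": "step_arm", "data": {"plan": [[0.7,-3,0,0],[0.7,-5,0,0],[0.7,-5.7,0,0],[0.7,-5.7,0,0],[0.7,-5.7,0,0]]}}

```text
time: 5.35
tcp_pos: [0.4567, -0.3114, 0.1557]
tcp_rot: [-0.0, 0.987, -0.163, -0.001]
wrist_force: [0.0, -0.1, -0.9]
gripper_width: 0.041
gripper_force: 43.9
```

{"op": "step_arm", "data": {"plan": [[0,0,-3,0],[0,0,-6,0],[0,0,-9,0],[0,0,-11,0],[0,0,-12,0]]}}

```text
time: 5.85
tcp_pos: [0.456, -0.3106, 0.0345]
tcp_rot: [-0.001, 0.987, -0.163, -0.002]
wrist_force: [-0.8, 0.5, -0.4]
gripper_width: 0.0407
gripper_force: 43.9
```

{"op": "step_arm", "data": {"plan": [[0,0,-0.5,0],[0,0,-1,0],[0,0,-1,0],[0,0,-1,0],[0,0,-1,0]]}}

```text
time: 6.35
tcp_pos: [0.4575, -0.3125, 0.0271]
tcp_rot: [0.0, 0.987, -0.163, 0.001]
wrist_force: [0.3, -0.2, -0.7]
gripper_width: 0.0409
gripper_force: 43.9
```

{"op": "step_arm", "data": {"plan": [[0,0,-0.5,0],[0,0,-1,0],[0,0,-1.2,0],[0,0,-1.2,0],[0,0,-1.2,0]]}}

```text
time: 6.85
tcp_pos: [0.457, -0.3123, 0.0142]
tcp_rot: [0.0, 0.987, -0.163, -0.0]
wrist_force: [-0.1, 0.7, -0.7]
gripper_width: 0.041
gripper_force: 43.9
```

```bash
python3 - <<'E'
from h import *
s=env.get_state();print(s["tcp_pos"],s["wrist_force"],s["gripper_width"])
a=env.read_camera("side")[270:370,190:310];b=env.read_camera("top")[170:270,350:470]
save(cv2.resize(np.hstack([a,b]),None,fx=3.3,fy=4,interpolation=2),"cup1")
E
```

```text
[ 0.45702792 -0.31229998  0.01418961] [-0.11630664  0.654296   -0.74873316] 0.04097926818642323
```

View pics/cup1.png

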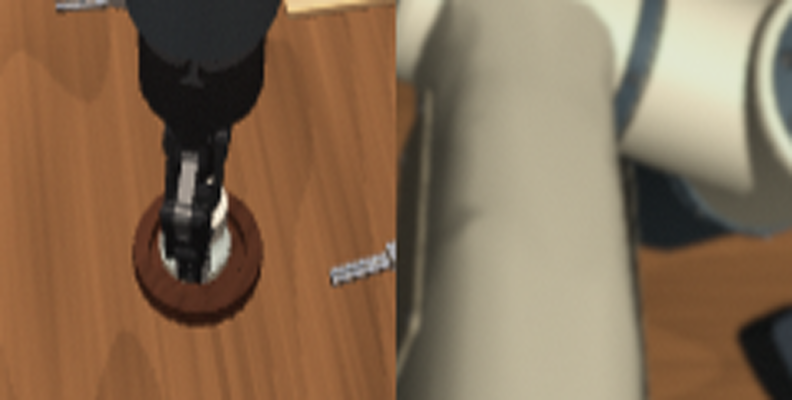

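Jar is in the holder's well, just above the floor.

{"op": "step_arm", "data": {"plan": [[0,0,-0.1,0],[0,0,-0.2,0],[0,0,-0.2,0],[0,0,-0.2,0],[0,0,-0.2,0]]}}

```text
time: 7.45
tcp_pos: [0.4571, -0.3123, 0.0123]
tcp_rot: [0.0, 0.987, -0.163, 0.0]
wrist_force: [0.2, 0.7, -0.1]
gripper_width: 0.0407
gripper_force: 44.1
```

{"op": "step_arm", "data": {"plan": [[0,0,0.0,0],[0,0,0,0],[0,0,0,0],[0,0,0,0],[0,0,0,0]], "fingers": 6.5}}

```text
time: 7.95
tcp_pos: [0.457, -0.3123, 0.0123]
tcp_rot: [0.0, 0.987, -0.163, -0.0]
wrist_force: [0.4, -0.0, -0.7]
gripper_width: 0.065
gripper_force: 0.0
```

{"op": "step_arm", "data": {"plan": [[0,0,2,0],[0,0,5,0],[0,0,9,0],[0,0,13,0],[0,0,15,0]], "fingers": 8.5}}

```text
time: 8.45
tcp_pos: [0.4583, -0.3132, 0.1664]
tcp_rot: [0.001, 0.987, -0.163, 0.003]
wrist_force: [-0.2, 0.6, -0.2]
gripper_width: 0.085
gripper_force: 0.0
```

{"op": "step_arm", "data": {"plan": [[0,5,0,0],[0,10,0,0],[0,15,0,0],[0,20,0,0],[0,24,0,0]]}}

```text
time: 8.95
tcp_pos: [0.4566, -0.0701, 0.1625]
tcp_rot: [-0.0, 0.987, -0.163, 0.0]
wrist_force: [1.2, 0.1, 0.1]
gripper_width: 0.0847
gripper_force: 0.0
```

{"op": "step_arm", "data": {"plan": [[0,5,0,0],[0,10,0,0],[0,15,0,0],[0,20,0,0],[0,24,0,0]]}}

```text
time: 9.45
tcp_pos: [0.4566, 0.1703, 0.1625]
tcp_rot: [-0.0, 0.987, -0.163, 0.0]
wrist_force: [1.0, -0.6, -0.3]
gripper_width: 0.0849
gripper_force: 0.0
```

```bash
python3 - <<'E'
from h import *
im=env.read_camera("top"); s=env.get_state(); print(s["q"].round(3))
q=blob(im,(378,200,422,246),lambda h,c:(c.min(-1)>150)); print("jar lid",rect("top",q,.046))
a=im[195:255,370:430];b=im[190:270,100:180]
save(np.hstack([cv2.resize(a,(400,400),interpolation=2),cv2.resize(b,(400,400),interpolation=2)]),"jar2")
E
```

```text
[ 6.850e-01  1.680e-01 -1.810e-01 -1.000e-03 -1.219e+00  5.620e-01]
jar lid (array([ 454.9, -312.9]), array([38.9, 38. ]), -1.2)
```

View pics/jar2.png

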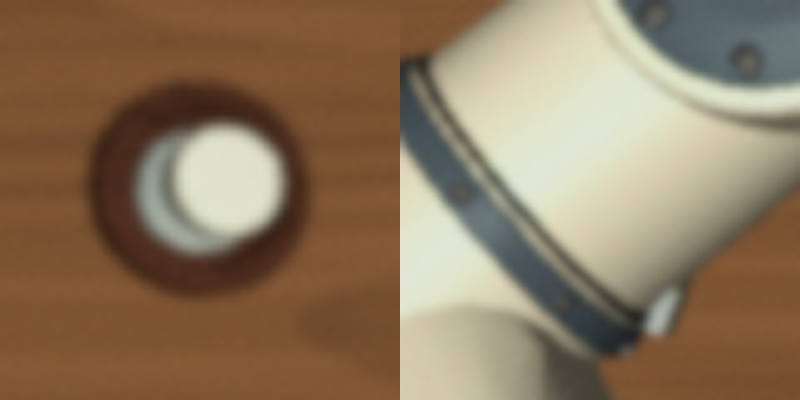

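Jar stands upright in the holder, about 2 mm off centre. Next, the block.

{"op": "step_arm", "data": {"plan": [[-1,5,0,-3],[-1,10,0,-3],[-1,15,0,-3],[-1,15.8,-2,-3],[-1,15.8,-5,-3]]}}

```text
time: 10.0
tcp_pos: [0.4477, 0.3288, 0.1129]
tcp_rot: [-0.002, 0.982, -0.188, 0.001]
wrist_force: [-0.6, 0.3, -0.2]
gripper_width: 0.085
gripper_force: 0.0
```

{"op": "step_arm", "data": {"plan": [[0,0,-3,0],[0,0,-5.5,0],[0,0,-7.2,0],[0,0,-8.2,0],[0,0,-8.2,0]]}}

```text
time: 10.5
tcp_pos: [0.4465, 0.325, 0.0291]
tcp_rot: [0.001, 0.982, -0.189, -0.001]
wrist_force: [0.4, -1.0, -0.7]
gripper_width: 0.085
gripper_force: 0.0
```

{"op": "step_arm", "data": {"plan": [[0,0,0,0],[0,0,0,0],[0,0,0,0],[0,0,0,0],[0,0,0,0]], "fingers": 4.8}}

```text
time: 11.0
tcp_pos: [0.4484, 0.3272, 0.0325]
tcp_rot: [-0.002, 0.982, -0.189, 0.001]
wrist_force: [-0.6, 1.4, 4.8]
gripper_width: 0.0544
gripper_force: 63.9
```

{"op": "step_arm", "data": {"plan": [[0,0,0,0],[0,0,0,0],[0,0,0,0]]}}

```text
time: 11.3
tcp_pos: [0.4484, 0.3272, 0.0325]
tcp_rot: [-0.002, 0.982, -0.189, 0.001]
wrist_force: [-0.5, 1.2, 5.0]
gripper_width: 0.0548
gripper_force: 63.9
```

{"op": "step_arm", "data": {"plan": [[0,0,0.5,0],[0,0,1.5,0],[0,0,3,0],[0,0,5,0],[0,0,6,0]]}}

```text
time: 11.8
tcp_pos: [0.4474, 0.326, 0.0921]
tcp_rot: [-0.001, 0.982, -0.189, 0.0]
wrist_force: [0.2, 0.5, -4.4]
gripper_width: 0.0544
gripper_force: 64.2
```

{"op": "step_arm", "data": {"plan": [[2,0,0,0],[5,0.5,0,0],[8,1,0,0],[11,1,0,0],[13,1,0,0]]}}

```text
time: 12.3
tcp_pos: [0.5783, 0.3352, 0.0893]
tcp_rot: [0.001, 0.982, -0.189, -0.001]
wrist_force: [0.1, 1.9, -5.2]
gripper_width: 0.0547
gripper_force: 64.2
```

{"op": "step_arm", "data": {"plan": [[1.3,0,-1,0],[1.3,0,-3,0],[1.3,0,-5,0],[1.3,0,-6.5,0],[1.3,0,-6.8,0]]}}

```text
time: 12.8
tcp_pos: [0.5876, 0.3344, 0.0186]
tcp_rot: [0.002, 0.982, -0.189, -0.003]
wrist_force: [-1.0, -0.4, -6.1]
gripper_width: 0.0547
gripper_force: 64.2
```

{"op": "step_arm", "data": {"plan": [[0,0,-0.2,0],[0,0,-0.4,0],[0,0,-0.6,0],[0,0,-0.6,0],[0,0,-0.6,0]]}}

```text
time: 13.3
tcp_pos: [0.5902, 0.3359, 0.0168]
tcp_rot: [-0.0, 0.982, -0.189, 0.0]
wrist_force: [0.4, 0.1, -4.6]
gripper_width: 0.0544
gripper_force: 64.3
```

{"op": "step_arm", "data": {"plan": [[0,0,-0.1,0],[0,0,-0.2,0],[0,0,-0.2,0],[0,0,-0.2,0]]}}

```text
time: 13.7
tcp_pos: [0.5903, 0.3359, 0.0166]
tcp_rot: [-0.001, 0.982, -0.189, 0.001]
wrist_force: [-5.4, -2.3, 6.5]
gripper_width: 0.0545
gripper_force: 65.4
```

{"op": "step_arm", "data": {"plan": [[0,0,0,0],[0,0,0,0],[0,0,0,0],[0,0,0,0],[0,0,0,0]], "fingers": 8.5}}

```text
time: 14.2
tcp_pos: [0.5902, 0.3358, 0.0143]
tcp_rot: [-0.0, 0.982, -0.189, 0.0]
wrist_force: [0.2, 0.4, -0.2]
gripper_width: 0.0855
gripper_force: 0.0
```

{"op": "step_arm", "data": {"plan": [[0,0,2,0],[0,0,5,0],[0,0,9,0],[0,0,13,0],[0,0,15,0]]}}

```text
time: 14.7
tcp_pos: [0.5915, 0.3363, 0.169]
tcp_rot: [-0.002, 0.982, -0.189, 0.002]
wrist_force: [0.8, 0.8, 0.6]
gripper_width: 0.0851
gripper_force: 0.0
```

{"op": "step_arm", "data": {"plan": [[-3,-5,0,0],[-6,-9,0,0],[-9,-13,0,0],[-12,-17,0,0],[-13.5,-20,0,0]]}}

```text
time: 15.2
tcp_pos: [0.4532, 0.134, 0.1645]
tcp_rot: [-0.0, 0.982, -0.189, 0.0]
wrist_force: [1.3, 0.1, 0.5]
gripper_width: 0.0845
gripper_force: 0.0
```

{"op": "step_arm", "data": {"plan": [[0,-4,0,0],[0,-9,0,0],[0,-14,0,0],[0,-18,0,0],[0,-20,0,0]]}}

```text
time: 15.7
tcp_pos: [0.4546, -0.067, 0.1646]
tcp_rot: [0.0, 0.982, -0.19, 0.0]
wrist_force: [0.4, 1.6, 0.6]
gripper_width: 0.0847
gripper_force: 0.0
```

```bash
python3 - <<'E'
from h import *
im=env.read_camera("top")
q=blob(im,(122,205,172,262),lambda h,c:c[...,0]-c[...,2]<35,9); print("brick+side",rect("top",q,.026))
q=blob(im,(122,205,172,262),lambda h,c:c.min(-1)>165,9); print("brick top",rect("top",q,.026))
q=blob(im,(122,150,172,205),lambda h,c:c.min(-1)>125,9); print("block top",rect("top",q,.034))
save(cv2.resize(im[145:265,105:205],None,fx=5,fy=5,interpolation=2),"blk")
E
```

```text
brick+side (array([436.8, 326.5]), array([94.1, 67.4]), -19.5)
brick top (array([436.7, 327.9]), array([82.9, 52.2]), -18.9)
block top (array([589.9, 334.6]), array([50.6, 48.8]), -22.6)
```

View pics/blk.png

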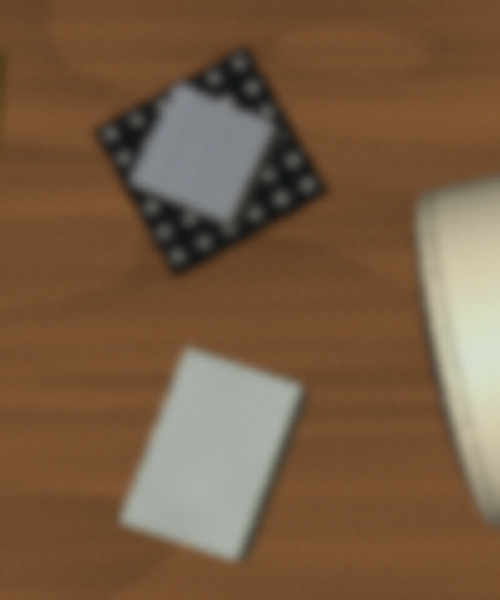

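Block sits centred on the pad, and the brick is clear on the bench. Next, the brick.

{"op": "step_arm", "data": {"plan": [[0,5,0,2.6],[0,10,0,2.6],[0,15,0,2.6],[0,20,0,2.6],[0,24,0,2.6]]}}

```text
time: 16.25
tcp_pos: [0.4548, 0.1783, 0.1646]
tcp_rot: [-0.0, 0.986, -0.166, 0.0]
wrist_force: [0.9, -1.0, 0.1]
gripper_width: 0.085
gripper_force: 0.0
```

{"op": "step_arm", "data": {"plan": [[-1.8,5,0,0],[-1.8,10,0,0],[-1.8,14,-2,0],[-1.8,15.2,-5,0],[-1.8,15.2,-7,0]]}}

```text
time: 16.75
tcp_pos: [0.4361, 0.3296, 0.0921]
tcp_rot: [0.0, 0.986, -0.165, -0.001]
wrist_force: [-0.8, -0.0, -1.1]
gripper_width: 0.085
gripper_force: 0.0
```

{"op": "step_arm", "data": {"plan": [[0,0,-2,0],[0,0,-5,0],[0,0,-7.5,0],[0,0,-8.8,0],[0,0,-8.8,0]]}}

```text
time: 17.25
tcp_pos: [0.436, 0.3266, 0.0043]
tcp_rot: [0.002, 0.986, -0.167, -0.001]
wrist_force: [-0.4, -0.2, 0.7]
gripper_width: 0.085
gripper_force: 0.0
```

{"op": "step_arm", "data": {"plan": [[0,0,0,0],[0,0,0,0],[0,0,0,0],[0,0,0,0],[0,0,0,0]], "fingers": 5.4}}

```text
time: 17.75
tcp_pos: [0.438, 0.3288, 0.008]
tcp_rot: [-0.001, 0.986, -0.166, 0.001]
wrist_force: [-0.5, 0.4, 6.2]
gripper_width: 0.0605
gripper_force: 66.7
```

{"op": "step_arm", "data": {"plan": [[0,0,0,0],[0,0,0,0],[0,0,0,0]]}}

```text
time: 18.05
tcp_pos: [0.438, 0.3288, 0.008]
tcp_rot: [-0.001, 0.986, -0.166, 0.001]
wrist_force: [-1.1, 0.9, 6.4]
gripper_width: 0.0605
gripper_force: 66.7
```

{"op": "step_arm", "data": {"plan": [[0,0,0.5,0],[0,0,2,0],[0,0,4,0],[0,0,6,0],[0,0,7,0]]}}

```text
time: 18.55
tcp_pos: [0.4375, 0.3282, 0.0781]
tcp_rot: [-0.001, 0.986, -0.167, 0.001]
wrist_force: [0.8, -0.8, -2.0]
gripper_width: 0.0603
gripper_force: 65.8
```

{"op": "step_arm", "data": {"plan": [[0,-3,0,0],[0.5,-7,0,0],[1,-11,0,0],[1.5,-15,0,0],[2,-19,0,0]]}}

```text
time: 19.05
tcp_pos: [0.4565, 0.136, 0.076]
tcp_rot: [0.0, 0.986, -0.167, -0.0]
wrist_force: [0.5, -0.9, -1.6]
gripper_width: 0.06
gripper_force: 65.8
```

{"op": "step_arm", "data": {"plan": [[0,-3,0,0],[0,-4,0,0],[0,-4,-2,0],[0,-4,-4,0],[0,-4,-4.6,0]]}}

```text
time: 19.55
tcp_pos: [0.4555, 0.0972, 0.0284]
tcp_rot: [0.001, 0.986, -0.167, -0.002]
wrist_force: [-0.0, -0.5, -1.5]
gripper_width: 0.06
gripper_force: 65.7
```

{"op": "step_arm", "data": {"plan": [[0,0,-0.2,0],[0,0,-0.4,0],[0,0,-0.4,0],[0,0,-0.4,0]]}}

```text
time: 19.95
tcp_pos: [0.4571, 0.0978, 0.028]
tcp_rot: [0.0, 0.986, -0.166, 0.0]
wrist_force: [-5.6, -2.1, 10.8]
gripper_width: 0.0605
gripper_force: 67.2
```

{"op": "step_arm", "data": {"plan": [[0,0,0,0],[0,0,0,0],[0,0,0,0],[0,0,0,0],[0,0,0,0]], "fingers": 8.5}}

```text
time: 20.45
tcp_pos: [0.4572, 0.0978, 0.0263]
tcp_rot: [-0.0, 0.986, -0.167, 0.0]
wrist_force: [0.6, -1.2, 0.2]
gripper_width: 0.0851
gripper_force: 0.0
```

{"op": "step_arm", "data": {"plan": [[0,0,1,0],[0,0,4,0],[0,0,8,0],[0,0,11,0],[0,0,11,0]]}}

```text
time: 20.95
tcp_pos: [0.46, 0.0987, 0.1416]
tcp_rot: [-0.002, 0.986, -0.166, 0.004]
wrist_force: [1.3, 0.8, 0.1]
gripper_width: 0.0847
gripper_force: 0.0
```

{"op": "step_arm", "data": {"plan": [[-1,-5,0,0],[-2.2,-10,0,0],[-2.2,-15,0,0],[-2.2,-20,0,0],[-2.2,-21.6,0,0]], "fingers": 5}}

```text
time: 21.45
tcp_pos: [0.4342, -0.1215, 0.1365]
tcp_rot: [0.0, 0.986, -0.168, -0.0]
wrist_force: [0.1, -0.2, -0.7]
gripper_width: 0.0499
gripper_force: 0.0
```

```bash
python3 - <<'E'
from h import *
a=env.read_camera("side")[170:300,170:300]
save(cv2.resize(a,(600,600),interpolation=2),"brick")
E
```

```text
(no output)
```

View pics/brick.png

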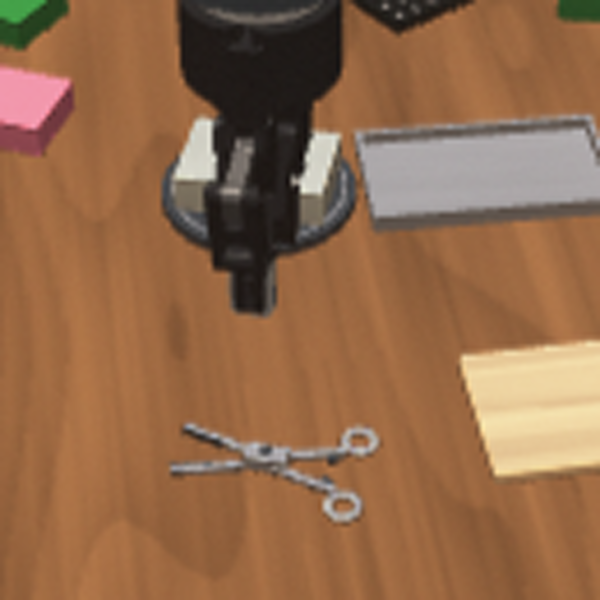

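Brick rests flat on the stand. The open clamp's joint is at side pixel (227.4,268.6), which I'll check against the top-view measurement.

```bash
python3 - <<'E'
from h import *
print(cast("side",[(227.2,268.2)],.01),cast("top",[(324.06,233.6)],.01))
print(cast("side",[(170+361*130/600,170+440*.2167),(170+342*.2167,170+506*.2167),(170+190*.2167,170+430*.2167),(170+172*.2167,170+469*.2167)],.005))
E
```

```text
[[ 0.43488405 -0.11932885]] [[ 0.43316007 -0.11850548]]
[[ 0.48855027 -0.11249591]
 [ 0.47096621 -0.15868109]
 [ 0.39793197 -0.09101258]
 [ 0.38560415 -0.11865905]]
```

{"op": "step_arm", "data": {"plan": [[0,-0.1,-4,0],[0,-0.1,-8,0],[0,-0.1,-11,0],[0,-0.1,-12.6,0],[0,-0.1,-13.2,0]]}}

```text
time: 22.0
tcp_pos: [0.4336, -0.1193, 0.0027]
tcp_rot: [0.0, 0.986, -0.167, -0.002]
wrist_force: [0.8, -0.1, -0.5]
gripper_width: 0.0499
gripper_force: 0.0
```

{"op": "step_arm", "data": {"plan": [[0,0,0,0],[0,0,0,0],[0,0,0,0],[0,0,0,0],[0,0,0,0]], "fingers": 0.6}}

```text
time: 22.5
tcp_pos: [0.4361, -0.1193, 0.0056]
tcp_rot: [-0.0, 0.986, -0.166, 0.001]
wrist_force: [-1.7, 1.5, 6.2]
gripper_width: 0.0091
gripper_force: 58.9
```

{"op": "step_arm", "data": {"plan": [[0,0,0,0],[0,0,0,0],[0,0,0,0],[0,0,0,0]]}}

```text
time: 22.9
tcp_pos: [0.4361, -0.1192, 0.0056]
tcp_rot: [-0.0, 0.986, -0.166, 0.001]
wrist_force: [-1.5, 1.1, 6.0]
gripper_width: 0.0092
gripper_force: 58.9
```

{"op": "step_arm", "data": {"plan": [[0,0,1,0],[0,0,3,0],[0,0,5,5],[0,0,7,12],[0,0,7,19.7]]}}

```text
time: 23.4
tcp_pos: [0.4372, -0.1195, 0.0778]
tcp_rot: [0.0, 1.0, 0.007, 0.003]
wrist_force: [0.2, 0.2, -0.3]
gripper_width: 0.0092
gripper_force: 58.7
```

{"op": "step_arm", "data": {"plan": [[3,0.5,0,0],[7,1,0,0],[11,1.5,0,0],[15,1.5,0,0],[18.3,1.5,0,0]]}}

```text
time: 23.9
tcp_pos: [0.62, -0.1041, 0.075]
tcp_rot: [0.0, 1.0, 0.005, 0.0]
wrist_force: [-0.1, -0.4, -0.3]
gripper_width: 0.0093
gripper_force: 58.7
```

{"op": "step_arm", "data": {"plan": [[0,0,0,0],[0,0,-2,0],[0,0,-4,0],[0,0,-5.4,0],[0,0,-5.4,0]]}}

```text
time: 24.4
tcp_pos: [0.616, -0.1042, 0.0187]
tcp_rot: [-0.0, 1.0, 0.004, -0.002]
wrist_force: [-0.2, 0.5, -0.8]
gripper_width: 0.0091
gripper_force: 58.7
```

{"op": "step_arm", "data": {"plan": [[0,0,-0.2,0],[0,0,-0.4,0],[0,0,-0.5,0],[0,0,-0.5,0]]}}

```text
time: 24.8
tcp_pos: [0.6182, -0.1043, 0.0158]
tcp_rot: [-0.0, 1.0, 0.005, 0.0]
wrist_force: [-0.1, 0.5, 0.4]
gripper_width: 0.0093
gripper_force: 58.8
```

{"op": "step_arm", "data": {"plan": [[0,0,-0.1,0],[0,0,-0.1,0]]}}

```text
time: 25.0
tcp_pos: [0.6183, -0.1043, 0.0157]
tcp_rot: [0.0, 1.0, 0.005, 0.001]
wrist_force: [-2.1, 0.4, 5.6]
gripper_width: 0.0094
gripper_force: 59.5
```

{"op": "step_arm", "data": {"plan": [[0,0,0,0],[0,0,0,0],[0,0,0,0],[0,0,0,0]], "fingers": 5}}

```text
time: 25.4
tcp_pos: [0.618, -0.1043, 0.0141]
tcp_rot: [0.0, 1.0, 0.005, -0.0]
wrist_force: [-0.6, -0.1, 0.4]
gripper_width: 0.0498
gripper_force: 0.0
```

{"op": "step_arm", "data": {"plan": [[0,0,1,0],[0,0,4,0],[0,0,8,0],[0,0,11,0],[0,0,12,0]]}}

```text
time: 25.9
tcp_pos: [0.6201, -0.1047, 0.1395]
tcp_rot: [0.0, 1.0, 0.005, 0.004]
wrist_force: [1.1, -0.4, 0.5]
gripper_width: 0.0502
gripper_force: 0.0
```

{"op": "step_arm", "data": {"plan": [[-1,-4,0,0],[-2,-8,0,0],[-3,-12,0,0],[-4,-16,0,0],[-4,-16,0,0]]}}

```text
time: 26.4
tcp_pos: [0.5761, -0.2686, 0.1341]
tcp_rot: [0.0, 1.0, 0.002, -0.001]
wrist_force: [-0.3, 0.5, 0.5]
gripper_width: 0.0498
gripper_force: 0.0
```

```bash
python3 - <<'E'
from h import *
b=env.read_camera("side"); a=b[300:355,270:360]; c=b[225:295,260:350]
save(np.vstack([cv2.resize(a,None,fx=4.6,fy=4.6,interpolation=2),cv2.resize(c,None,fx=4.6,fy=4.6,interpolation=2)]),"shut")
E
```

```text
(no output)
```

View pics/shut.png

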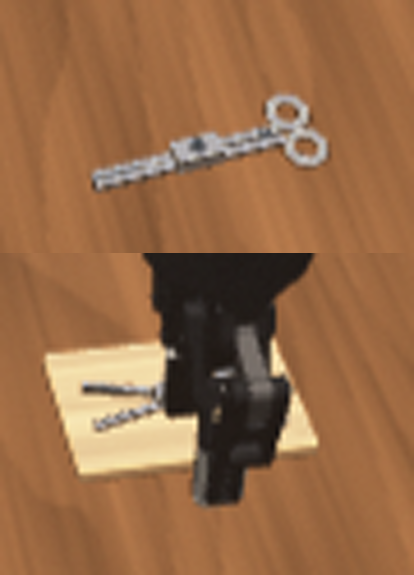

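The open clamp lies on the board. The shut clamp's joint top is at crop (196,143), the rings at (287,110) and (307,148), and the tip at (97,180).

```bash
python3 - <<'E'
from h import *
S=lambda u,v:(270+(u+.5)/4.6-.5,300+(v+.5)/4.6-.5)
print("pivot",cast("side",[S(196,145)],.01),cast("top",[(402.6,171.6)],.01))
w=cast("side",[S(287,110),S(307,148),S(97,180)],.005);print(w); d=w[2]-(w[0]+w[1])/2; print(np.degrees(np.arctan2(d[1],d[0])))
E
```

```text
pivot [[ 0.59194944 -0.33344662]] [[ 0.59207784 -0.33455135]]
[[ 0.64202997 -0.31693223]
 [ 0.64470004 -0.33954   ]
 [ 0.54277502 -0.34168859]]
-172.38270362106005
```

{"op": "step_arm", "data": {"plan": [[0.7,-4,0,4],[1.4,-7,0,7.4],[1.4,-7,-3,7.4],[1.4,-7,-6,7.4],[1.4,-7,-8,7.4]]}}

```text
time: 26.95
tcp_pos: [0.5913, -0.333, 0.0517]
tcp_rot: [-0.001, 0.998, 0.069, -0.001]
wrist_force: [0.2, -0.1, 0.3]
gripper_width: 0.0502
gripper_force: 0.0
```

{"op": "step_arm", "data": {"plan": [[0,0,-2,0],[0,0,-4,0],[0,0,-5,0],[0,0,-5.1,0],[0,0,-5.1,0]]}}

```text
time: 27.45
tcp_pos: [0.5926, -0.3341, 0.004]
tcp_rot: [0.0, 0.998, 0.069, 0.0]
wrist_force: [0.4, 0.7, 0.9]
gripper_width: 0.0501
gripper_force: 0.0
```

{"op": "step_arm", "data": {"plan": [[0,0,0,0],[0,0,0,0],[0,0,0,0],[0,0,0,0],[0,0,0,0]], "fingers": 0.6}}

```text
time: 27.95
tcp_pos: [0.5927, -0.3346, 0.0045]
tcp_rot: [0.001, 0.998, 0.069, 0.001]
wrist_force: [-1.7, 1.4, 5.9]
gripper_width: 0.0094
gripper_force: 59.3
```

{"op": "step_arm", "data": {"plan": [[0,0,0,0],[0,0,0,0],[0,0,0,0],[0,0,0,0]]}}

```text
time: 28.35
tcp_pos: [0.5926, -0.3345, 0.0045]
tcp_rot: [0.0, 0.998, 0.069, 0.001]
wrist_force: [-0.6, 1.4, 5.9]
gripper_width: 0.0095
gripper_force: 59.3
```

{"op": "step_arm", "data": {"plan": [[0,0,1,0],[0,0,3,0],[0,0,6,0],[0,0,9,-5],[0,0,9,-9.3]]}}

```text
time: 28.85
tcp_pos: [0.5944, -0.3358, 0.0992]
tcp_rot: [0.002, 1.0, -0.013, 0.004]
wrist_force: [0.3, -0.6, 0.3]
gripper_width: 0.0096
gripper_force: 58.7
```

{"op": "step_arm", "data": {"plan": [[0,3,0,0],[0,7,0,0],[0,11.5,0,0],[0,16,0,0],[0,20.5,0,0]]}}

```text
time: 29.35
tcp_pos: [0.5916, -0.1277, 0.0936]
tcp_rot: [-0.0, 1.0, -0.012, -0.0]
wrist_force: [0.6, 0.7, -0.7]
gripper_width: 0.0095
gripper_force: 58.7
```

{"op": "step_arm", "data": {"plan": [[0.5,4.5,0,0],[0.5,9,0,0],[0.5,13.5,0,0],[0.5,18,0,0],[0.5,21,0,0]]}}

```text
time: 29.85
tcp_pos: [0.5967, 0.0835, 0.0936]
tcp_rot: [-0.0, 1.0, -0.011, 0.0]
wrist_force: [0.4, -0.3, 0.9]
gripper_width: 0.0099
gripper_force: 58.7
```

{"op": "step_arm", "data": {"plan": [[0,2.9,0,0],[0,2.9,0,0],[0,2.9,-3,0],[0,2.9,-6,0],[0,2.9,-7.5,0]]}}

```text
time: 30.35
tcp_pos: [0.5952, 0.1088, 0.0157]
tcp_rot: [0.001, 1.0, -0.012, -0.002]
wrist_force: [-0.7, -1.0, -0.2]
gripper_width: 0.0097
gripper_force: 58.7
```

{"op": "step_arm", "data": {"plan": [[0,0,-0.4,0],[0,0,-0.8,0],[0,0,-1,0],[0,0,-1,0]]}}

```text
time: 30.75
tcp_pos: [0.5975, 0.1097, 0.009]
tcp_rot: [-0.0, 1.0, -0.012, 0.001]
wrist_force: [-0.7, -0.5, -0.0]
gripper_width: 0.0097
gripper_force: 58.7
```

{"op": "step_arm", "data": {"plan": [[0,0,-0.1,0],[0,0,-0.1,0]]}}

```text
time: 30.95
tcp_pos: [0.5977, 0.1099, 0.0085]
tcp_rot: [-0.0, 1.0, -0.012, 0.001]
wrist_force: [-0.6, -0.9, 3.6]
gripper_width: 0.0095
gripper_force: 59.2
```

{"op": "step_arm", "data": {"plan": [[0,0,0,0],[0,0,0,0],[0,0,0,0],[0,0,0,0]], "fingers": 3}}

```text
time: 31.35
tcp_pos: [0.597, 0.1097, 0.0071]
tcp_rot: [0.0, 1.0, -0.012, -0.0]
wrist_force: [-0.2, 0.2, -0.7]
gripper_width: 0.03
gripper_force: 0.0
```

{"op": "step_arm", "data": {"plan": [[0,0,2,0],[0,0,6,0],[0,0,10,0],[0,0,14,0],[0,0,18,0]]}}

```text
time: 31.85
tcp_pos: [0.5968, 0.1096, 0.189]
tcp_rot: [0.0, 1.0, -0.012, -0.0]
wrist_force: [0.4, 0.5, 0.5]
gripper_width: 0.0302
gripper_force: 0.0
```

{"op": "step_arm", "data": {"plan": [[-4,3,0,0],[-8,6,0,0],[-12,9,0,0],[-16,12,0,0],[-19,14,0,0]]}}

```text
time: 32.35
tcp_pos: [0.4049, 0.2509, 0.1874]
tcp_rot: [-0.0, 1.0, -0.012, -0.0]
wrist_force: [0.0, 1.2, -0.0]
gripper_width: 0.0301
gripper_force: 0.0
```

{"op": "step_arm", "data": {"plan": [[-4,3,0,0],[-8,6,0,0],[-12,9,0,0],[-16,12,0,0],[-19,16,0,0]]}}

```text
time: 32.85
tcp_pos: [0.2148, 0.41, 0.1879]
tcp_rot: [-0.001, 1.0, -0.012, -0.0]
wrist_force: [1.4, 1.4, 0.1]
gripper_width: 0.03
gripper_force: 0.0
```

{"op": "step_arm", "data": {"plan": [[-3,3,0,0],[-4,6,0,0],[-4,9,0,0],[-4,9,0,0],[-4,9,0,0]]}}

```text
time: 33.35
tcp_pos: [0.1768, 0.4997, 0.1867]
tcp_rot: [0.001, 1.0, -0.012, -0.0]
wrist_force: [0.9, -1.2, -0.3]
gripper_width: 0.0304
gripper_force: 0.0
```

```bash
python3 - <<'E'
from h import *
im=env.read_camera("top"); s=env.get_state(); print(s["tcp_pos"],s["wrist_force"])
g=lambda h,c:c[...,0]-c[...,2]<35
for n,b,f,z in [("jar",(378,200,422,246),lambda h,c:(c.min(-1)>150),.046),("block",(122,150,172,205),lambda h,c:c.min(-1)>125,.034),("brick",(208,198,270,255),lambda h,c:c.min(-1)>140,.046)]:
    print(n,rect("top",blob(im,b,f,5),z))
save(cv2.resize(im[130:260,110:430],None,fx=2.5,fy=4,interpolation=2),"fin")
E
```

```text
[0.17706945 0.49924573 0.18702669] [-0.98151519 -0.8055017   0.28981834]
jar (array([ 452.9, -307.3]), array([52.1, 38.9]), -65.5)
block (array([590.2, 334.6]), array([55.3, 53.7]), -23.7)
brick (array([456.5,  96.9]), array([92., 62.]), -19.4)
```

View pics/fin.png

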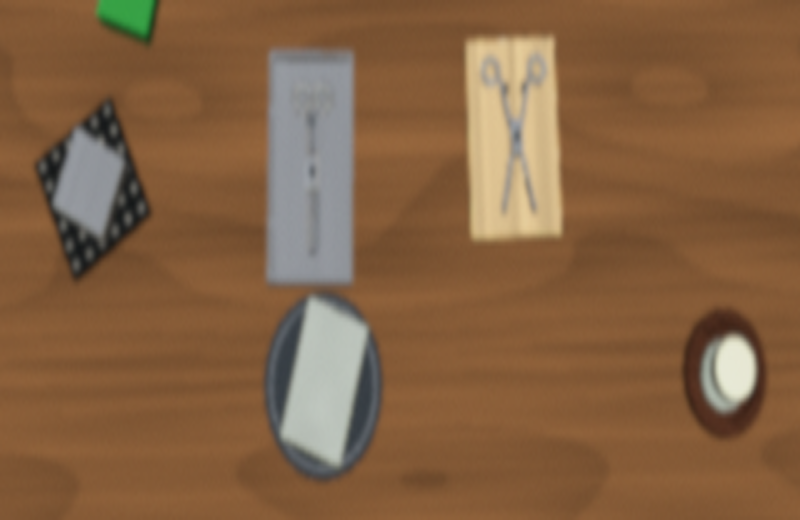

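All five pieces lie in place: block on the pad (90,180), brick on the stand (325,385), shut clamp in the tray (312,170), open clamp lengthwise on the board (516,135), jar upright in the cup (728,370).

```bash
python3 -c "
from station import env
print(env.job_done())"
```

```text
the job is handed in; nothing more can be done
None
```

The job is handed in at about 33 s of the 144 s allowed; the last picture showed all five pieces flat and centred on their places and the gripper clear, but no verdict came back.

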